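# Fill the rod counting board and tip the surplus back

### The arm

A 6-joint arm with a two-finger parallel gripper is mounted at the origin on the work surface. World frame = base frame: x ahead of the robot, y to its left, z up, the work surface at z = 0. Lengths are in m, angles in rad, forces in N, time in s.
With the tool pointing down it reaches from about 0.35 to 0.975 m from the base axis. Payload 17.4 kg.
Tool frame: the origin (TCP) lies at the very end of the fingers, on their centre line; the grasp point (between the pads) lies 19 mm behind it; z points along the fingers, y is the line along which they close (so a half turn about z gives the same grasp; the last joint's range is limited). The gripper opens to 85 mm and grips with 20 to 120 N. Pads are 22 mm wide; open, the fingers measure 114 mm over their backs; the gripper's body (76 mm by 85 mm) begins 54 mm behind the grasp point. The pads swing forward as they close: fully open they stand 13 mm farther back than shut.
Start: joints at [1.237, 0.116, 1.442, -0, 1.584, -0.038], TCP at [0.197, 0.646, 0.231] pointing down, gripper open.
Joint ranges: [-2.83, 2.83], [-0.83, 2.19], [0.07, 2.5], [-1.14, 4.28], [0.01, 3], [-2.97, 2.97]. Speed limits (rad/s): [1.89, 1.89, 2.22, 3.14, 3.14, 3.14].

### API

Orientations are given as a unit quaternion [x, y, z, w].
In Python, from bench import robot gives the robot as it stands.
- The arm moves only by the tool carry_out, never from a script. Its argument "commands" is a list of rows, each a list of 7 numbers: the shift along the tool's x, y, z scaled (see below), then the turn, a rotation vector about the tool's x, y, z scaled (see below), then the opening, from 0 (shut) to 1 (fully open). A call has 1 to 8 rows; each row is the pose to reach, as a shift and turn from the pose commanded when the call began, along the tool's axes at that moment; what a row does not reach only later rows make up. The controller multiplies each number of a shift by 40 cm and each number of a turn by 30 degrees. A row lasts 1/8 s, in which the tool goes at most 62.5 mm and 10.7 degrees, less where a joint would pass 70% of its speed; a pose out of reach is approached as far as the arm can. A call with a number of a shift or a turn outside -1 to 1 is refused whole. A call with a gripper value outside its range is refused whole. The fingers move at their own pace and stop on an object; "grip_force" is the grip in N (left out, the last holds). Time passes only in rows, so rows that repeat a pose let the fingers close. It gives the time, the measured TCP pose, the force, the opening and the grip force at its end, in the units of the state.
- robot.get_state(): the state, without advancing time (a new reading comes with each control period).
- robot.get_image(name): name is "scene" or "side" or "wrist"; returns a dict with "color" (400x640x3 uint8, red, green, blue), "z_map" (400x640 float32, m along the optical axis (not along the pixel's ray), 0 where there is no reading), "vertical_fov" (degrees; the focal length in pixels is half the picture's height over the tangent of half this angle, whatever the lens; pixels are square), "cx", "cy" (the principal point, pixels), "view" (4x4, takes a point from world to camera coordinates); the wrist camera has in their place "hand_eye" (4x4, takes a point from camera to tool coordinates, whose origin is the TCP and whose axes are the flange's). Camera axes: x right, y down, z forward; pixel columns grow to the right and rows downward; lengths in m; the calibration is good to about 2 mm. A picture is of the moment at which its call begins: read the wrist's pose just before it.
- robot.close_job(): hands the job in; it is judged then, once.
Trained networks look in a picture, given as the dict that the camera call returned (one of the last four; its "shot" number tells which), for a name from the list of things; names that differ only in an ending like _2 or _b are one class to them, and where a whole thing is asked for, a point or a joint stands for the part that bears it (a point fixed in the world has none). Each returns a list of dicts, best first, with "conf" (0 to 1); they miss things now and then, are a little off and sometimes report something else, mostly with a low value. They report only what shows in the picture. A call takes as long as a camera call. They do not tell look-alikes from the thing itself.
- robot.cut_out(picture, query): "pixels" (400x640 bool, what is visible of it) and "bbox" ([left, top, right, bottom] in pixels, round what is visible of it).
The state is a dict: "time_s": time; "qpos": joint angles; "qd": joint speeds; "tau": joint torques, N m; "eef_pos": TCP position; "tool_rot": TCP orientation; "force": force on the tool from outside, world axes, zero at the start; "moment": the same for the moment, N m; "grip_width": finger opening in m; "grip_force": force on a finger pad.
Only numpy, scipy, OpenCV 4.12 (cv2) and the standard library are available. Lean on these libraries where they do the work, as an engineer would, in place of code of your own. Each camera call takes 0.05 s, during which the arm holds its last target. There are 200 camera calls.

### The job

Count three carbon rods with the wooden counting board: raise its channel end by the handle bar until every rod has rolled out of the channel and each of the three pockets holds one, then raise the other end so that the surplus rods roll back over the filled pockets into the channel. Leave the board standing flat on its base plate where it stood, three rods in the pockets and two in the channel, let go of it, do not touch the rods with the robot, and leave everything else on the bench alone.

Things in the scene. Friction and masses are not known exactly. Their poses are not given: they have to be found in the camera images.
- base: Fixed flat wooden base plate, 400 x 215 x 12 mm, top at z = 12 mm; its x axis runs along its length. The origin lies on the bench within 12 mm of under the board's centre at the start; the plate reaches 77.5 mm to its +y side and 137.5 mm to its -y side.
- board: Loose plywood board 290 (x) x 113 (y) mm, about 0.6 kg empty. Origin: centre of underside, z up. A 93 mm wide open lane runs along x: channel x = -135 to -17 mm (floor falls 6 degrees to the -x end), level deck 29 mm up with three pockets, run-out x = 82 to 135 mm. Walls: sides 46, ends 66 mm high. With one end lifted it pivots on the other end's lower edge (x = +/-145 mm, z = 0).
- channel_bar (a point): Centre of the handle bar over the channel end of the board (board x = -137 mm, 105 mm above the underside): a round metal bar 14 mm thick along board y, 93 mm clear between its two posts (16 mm thick in x); 39 mm of air between the end wall and the bar's centre.
- runout_bar (a point): Centre of the same kind of handle bar over the run-out end (board x = +137 mm, 105 mm above the underside). The board's own x axis points from the channel bar to this one. Rods leave the channel at some 8 to 11 degrees of tilt; they roll over filled pockets only at some 15 to 22 degrees, and 26 to 30 degrees clears them.
- pocket0 (a point): Where the centre of a rod seated in pocket 0 lies (pocket 0, counted from the channel; board x = 2 mm, 19 mm above the underside). The pocket is 24 mm wide in x, lane-wide, 21 mm deep. If the board is tilted slowly (about 6 degrees a second) rods drop into empty pockets rather than jump them; seated rods stay in.
- pocket1 (a point): Where the centre of a rod seated in pocket 1 lies (pocket 1, counted from the channel; board x = 36 mm, 19 mm above the underside). The pocket is 24 mm wide in x, lane-wide, 21 mm deep. If the board is tilted slowly (about 6 degrees a second) rods drop into empty pockets rather than jump them; seated rods stay in.
- pocket2 (a point): Where the centre of a rod seated in pocket 2 lies (pocket 2, counted from the channel; board x = 70 mm, 19 mm above the underside). The pocket is 24 mm wide in x, lane-wide, 21 mm deep. If the board is tilted slowly (about 6 degrees a second) rods drop into empty pockets rather than jump them; seated rods stay in.
- rod0_center (a point): Centre of one of five like black carbon rods, 22 mm thick, 90 mm long along its y axis, 45 g; all start side by side in the channel. A rod turns as it rolls.
- rod1_center (a point): Centre of one of five like black carbon rods, 22 mm thick, 90 mm long along its y axis, 45 g; all start side by side in the channel. A rod turns as it rolls.
- rod2_center (a point): Centre of one of five like black carbon rods, 22 mm thick, 90 mm long along its y axis, 45 g; all start side by side in the channel. A rod turns as it rolls.
- rod3_center (a point): Centre of one of five like black carbon rods, 22 mm thick, 90 mm long along its y axis, 45 g; all start side by side in the channel. A rod turns as it rolls.
- rod4_center (a point): Centre of one of five like black carbon rods, 22 mm thick, 90 mm long along its y axis, 45 g; all start side by side in the channel. A rod turns as it rolls.
- sander_center (a point): Bystander: centre of a cork-faced wooden sanding block 110 x 50 x 28 mm lying on the base plate beside the board.
- driver_grip (a point): Bystander: grip of a screwdriver lying on the bench.
- bottle: Bystander: closed bottle, 60 mm thick, 160 mm tall; origin under its foot.
- strips: Bystander: stack of flat black strips, 190 x 30 x 15 mm; origin under its centre, x along it.
- cup: Bystander: grey cup 76 mm wide, 90 mm tall; origin under its foot.
Things that resemble listed ones, but are neither listed nor needed, are in the scene too. Leave any blue, white or yellow look-alike of the part that bears rod2_center alone.

How it is judged:
By the outcome, as a careful person would: the job done as asked, in the order asked, and still so for the second after the job is handed in, with the robot touching nothing.
It also fails if it takes over 67 s, if anything falls off the work surface, if the arm or the gripper's body presses on something with over 40 N, if the wrist force passes 120 N, or if a joint passes its speed limit or range.

## Working session

There is one attempt and no reset: what is moved stays moved. The work goes in short steps, Python scripts to look and compute and a tool call to move; the robot and the scene stay as the last step left them, time stands still between calls to the robot, and variables do not carry over. Pictures are saved under pics/ and viewed, at most 10 in all, crops included, and the job is handed in when it is done.

Besides the shell and the picture viewer there is one more tool, called in YAML: its name, and indented under it one key for each argument. carry_out: Moves the arm, as the interface text tells. Its arguments: {"type":"object","properties":{"commands":{"type":"array"},"grip_force":{"type":"number"}},"required":["commands"]}

```bash
ls; mkdir -p pics; cat > h.py <<'E'
import numpy as np, cv2
from bench import robot
from scipy.spatial.transform import Rotation as R
def K(im):
    f=200/np.tan(np.radians(im["vertical_fov"])/2); return f,im["cx"],im["cy"]
def T(im,st=None):
    if "view" in im: return np.linalg.inv(np.array(im["view"]))
    M=np.eye(4); M[:3,:3]=R.from_quat(st["tool_rot"]).as_matrix(); M[:3,3]=st["eef_pos"]
    return M@np.array(im["hand_eye"])
def cloud(im,st=None):
    f,cx,cy=K(im); z=im["z_map"]; v,u=np.mgrid[:400,:640]
    P=np.stack([(u-cx)/f*z,(v-cy)/f*z,z,np.ones_like(z)],-1)
    W=(P@T(im,st).T)[...,:3]; W[z==0]=np.nan; return W
def save(im,n): cv2.imwrite("pics/"+n,cv2.cvtColor(im["color"],cv2.COLOR_RGB2BGR))
E
python3 - <<'E'
from h import *
print(robot.get_state())
a=robot.get_image("scene");b=robot.get_image("side")
print(a.keys())
cv2.imwrite("pics/s.png",cv2.cvtColor(a["color"],cv2.COLOR_RGB2BGR)); save(b,"side.png")
for im in(a,b):
  W=cloud(im)
  for q in["board","channel_bar","runout_bar","rod0_center","sander_center","base"]:
    for d in robot.cut_out(im,q)[:6]:
      m=d["pixels"]; print(q,round(d["conf"],2),d["bbox"],np.nanmedian(W[m],0).round(3))
E
```

```text
pics
{'time_s': 0.0, 'qpos': array([ 1.23721092e+00,  1.16483373e-01,  1.44226064e+00, -1.60376588e-05,
        1.58400524e+00, -3.78192667e-02]), 'qd': array([ 0.00019227, -0.00072093,  0.00102797, -0.00150499,  0.00072692,
        0.00077859]), 'tau': array([ 1.97000918e-03, -7.31995940e+01, -6.32489705e+01,  7.21787183e-05,
        6.32516399e-03,  2.94737640e-05]), 'eef_pos': array([0.19670703, 0.64550266, 0.23056681]), 'tool_rot': array([ 1.47344715e-01,  9.89085032e-01, -5.69838356e-04, -9.88952883e-05]), 'force': array([-0.0412188 , -0.0108186 ,  0.00453879]), 'moment': array([ 0.04881377, -0.00529676,  0.02080493]), 'grip_force': 0.0, 'grip_width': 0.08564447863899097}
dict_keys(['color', 'z_map', 'vertical_fov', 'cx', 'cy', 'view', 'shot'])
board 0.7 [281.1, 177.1, 392.2, 274.3] [0.555 0.045 0.045]
board 0.51 [312.2, 215.4, 339.6, 246.3] [ 0.562 -0.031  0.059]
channel_bar 0.83 [281.7, 172.1, 394.3, 270.8] [0.555 0.05  0.045]
channel_bar 0.6 [164.1, 265.6, 199.0, 299.9] [ 0.526 -0.429  0.052]
runout_bar 0.75 [282.6, 174.7, 396.5, 272.3] [0.557 0.048 0.045]
sander_center 0.56 [342.0, 234.8, 384.3, 274.5] [0.655 0.027 0.039]
base 0.83 [263.3, 187.9, 423.2, 309.7] [ 0.64  -0.071  0.012]
base 0.54 [281.0, 175.5, 395.2, 275.9] [0.557 0.049 0.045]
board 0.82 [265.3, 169.7, 334.0, 250.0] [ 0.584 -0.114  0.071]
channel_bar 0.61 [264.3, 168.1, 332.4, 247.2] [ 0.584 -0.114  0.072]
channel_bar 0.36 [300.3, 195.6, 314.1, 203.9] [ 0.571 -0.045  0.059]
runout_bar 0.7 [267.3, 169.6, 335.3, 243.8] [ 0.584 -0.116  0.07 ]
rod0_center 0.52 [299.9, 189.6, 324.7, 197.4] [ 0.57  -0.112  0.052]
sander_center 0.86 [260.0, 205.6, 284.9, 231.8] [0.649 0.034 0.041]
base 0.64 [237.1, 184.7, 296.7, 266.7] [0.641 0.146 0.013]
```

```bash
python3 - <<'E'
import cv2,numpy as np
a=cv2.imread("pics/s.png")[150:330,230:450];b=cv2.imread("pics/side.png")[140:290,220:350]
a=cv2.resize(a,(500,409),interpolation=2);b=cv2.resize(b,(300,346),interpolation=2)
c=np.zeros((409,800,3),np.uint8);c[:,:500]=a;c[:346,500:]=b
cv2.imwrite("pics/c1.png",c)
E
```

```text
(no output)
```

View pics/c1.png

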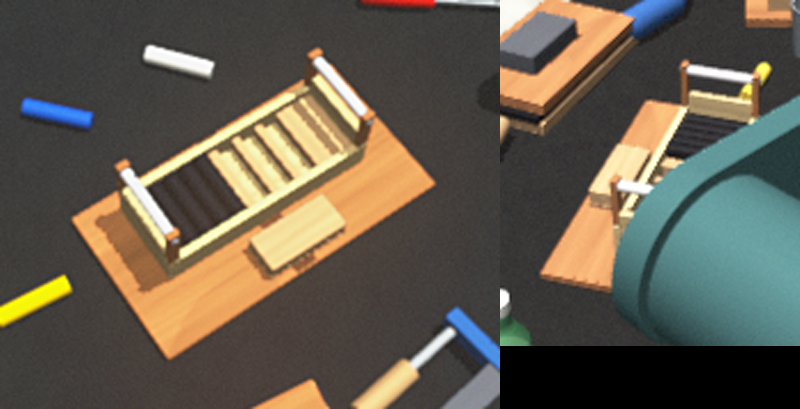

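View pics/s.png

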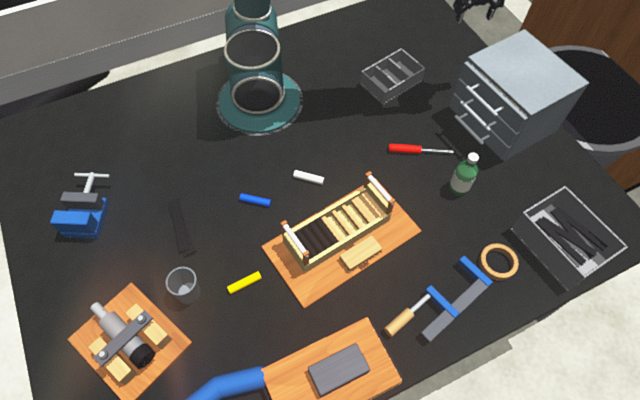

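The pictures show the only board at (281-392, 172-275) in the scene view. Its channel, holding five black rods, is at the left with a handle bar at about (293,240), and the run-out bar is at about (380,190). The sander is at (362,252). The blue, white and yellow rods are look-alikes.

```bash
python3 - <<'E'
from h import *
a=robot.get_image("scene");b=robot.get_image("side")
for n,im,(l,t,r,bo) in(("sc",a,(270,165,405,280)),("si",b,(255,160,345,255))):
  W=cloud(im); m=np.zeros((400,640),bool); m[t:bo,l:r]=1
  C=im["color"].astype(int)
  m&=(W[...,2]>0.10)&(W[...,2]<0.135)&(W[...,0]<0.8)&(W[...,0]>.3)&(W[...,1]>-.25)&(W[...,1]<.25)
  grey=m&(C.max(-1)-C.min(-1)<40)
  k,lab=cv2.connectedComponents(grey.astype(np.uint8))
  for i in range(1,k):
    p=W[lab==i]
    if len(p)<8: continue
    c=np.median(p,0); u,s,vt=np.linalg.svd(p-p.mean(0),full_matrices=False)
    d=(p-p.mean(0))@vt[0]
    print(n,len(p),"mean",p.mean(0).round(4),"zmax",np.percentile(p[:,2],95).round(4),"dir",vt[0].round(3),"ext",d.min().round(3),d.max().round(3), "mid",(p.mean(0)+vt[0]*(d.min()+d.max())/2).round(4))
# base plate corners and board wall tops
W=cloud(a); C=a["color"]
for q in["base","board"]:
  d=robot.cut_out(a,q)[0]; m=d["pixels"]
  z=W[...,2]
  mm=m&((abs(z-.012)<.006) if q=="base" else (abs(z-.058)<.006))
  r=cv2.minAreaRect((W[mm][:,:2]*1000).astype(np.float32)); print(q,mm.sum(),r)
E
```

```text
sc 161 mean [0.5321 0.1406 0.1219] zmax 0.1264 dir [0.989 0.148 0.018] ext -0.046 0.049 mid [0.5336 0.1409 0.1219]
sc 185 mean [ 0.5692 -0.1299  0.1221] zmax 0.1272 dir [0.988 0.15  0.033] ext -0.049 0.049 mid [ 0.5693 -0.1299  0.1221]
sc 14 mean [ 0.6299 -0.1199  0.1199] zmax 0.126 dir [-0.117  0.533 -0.838] ext -0.009 0.017 mid [ 0.6295 -0.1177  0.1166]
si 123 mean [ 0.573  -0.1247  0.1217] zmax 0.1266 dir [-0.992 -0.128  0.015] ext -0.046 0.049 mid [ 0.5713 -0.1249  0.1217]
si 70 mean [0.5613 0.1502 0.1226] zmax 0.1267 dir [-0.985 -0.174 -0.002] ext -0.019 0.021 mid [0.5607 0.1501 0.1226]
base 3868 ((583.548828125, 10.511764526367188), (215.31796264648438, 400.80755615234375), 7.718081474304199)Traceback (most recent call last):
  File "<stdin>", line 18, in <module>
IndexError: list index out of range
```

```bash
cat >> h.py <<'E'
CH=np.array([.570,-.128,.117]); RU=np.array([.534,.141,.117])
def goal(pos,yaw=np.radians(97.6)):
    """tool down, tool y along yaw; returns shift and turn in command units"""
    st=robot.get_state(); R0=R.from_quat(st["tool_rot"])
    y=np.array([np.cos(yaw),np.sin(yaw),0]); z=np.array([0,0,-1.]); x=np.cross(y,z)
    Rg=R.from_matrix(np.stack([x,y,z],1))
    print("t",round(st["time_s"],2),"pos",np.round(st["eef_pos"],4),"shift",(R0.inv().apply(np.array(pos)-st["eef_pos"])/.4).round(4),
     "turn",((R0.inv()*Rg).as_rotvec(degrees=True)/30).round(4),"F",np.round(st["force"],1))
E
python3 - <<'E'
from h import *
for n in("scene","side"):
  W=cloud(robot.get_image(n))
  for s in np.linspace(0,1,9):
    p=np.array([.197,.646])*(1-s)+CH[:2]*s
    d=np.hypot(W[...,0]-p[0],W[...,1]-p[1])<.09
    print(n,p.round(2),np.nanmax(W[...,2][d]).round(3) if d.any() else None)
goal([.570,-.128,.26]); goal([.38,.30,.30])
E
```

```text
scene [0.2  0.65] 0.333
scene [0.24 0.55] 0.333
scene [0.29 0.45] 0.009
scene [0.34 0.36] 0.031
scene [0.38 0.26] 0.03
scene [0.43 0.16] 0.13
scene [0.48 0.07] 0.13
scene [ 0.52 -0.03] 0.067
scene [ 0.57 -0.13] 0.132
side [0.2  0.65] 0.578
side [0.24 0.55] 0.577
side [0.29 0.45] 0.57
side [0.34 0.36] 0.031
side [0.38 0.26] 0.029
side [0.43 0.16] None
side [0.48 0.07] None
side [ 0.52 -0.03] 0.066
side [ 0.57 -0.13] 0.131
t 1.0 pos [0.1968 0.6457 0.2313] shift [-1.4563 -1.5782 -0.0717] turn [-1.000e-04  0.000e+00 -8.182e-01] F [ 0.1 -0.9  0.4]
t 1.0 pos [0.1968 0.6457 0.2313] shift [-0.6901 -0.6931 -0.1717] turn [-1.000e-04  0.000e+00 -8.182e-01] F [ 0.1 -0.9  0.4]
```

carry_out:
  commands:
    - [-0.73,-0.79,-0.1,0,0,-0.818,1]
    - [-0.73,-0.79,-0.1,0,0,-0.818,1]
    - [-0.73,-0.79,-0.1,0,0,-0.818,1]
    - [-0.73,-0.79,-0.1,0,0,-0.818,1]
    - [-0.73,-0.79,-0.1,0,0,-0.818,1]
    - [-0.73,-0.79,-0.1,0,0,-0.818,1]
    - [-0.73,-0.79,-0.1,0,0,-0.818,1]
    - [-0.73,-0.79,-0.1,0,0,-0.818,1]

```text
time_s: 2.0
eef_pos: [0.3853, 0.2556, 0.2721]
tool_rot: [-0.064, 0.998, 0.0, 0.001]
force: [-0.2, 0.4, 0.3]
grip_width: 0.0856
grip_force: 0.0
```

```bash
python3 - <<'E'
from h import *
goal([.570,-.128,.25])
E
```

```text
t 2.0 pos [0.3853 0.2556 0.2721] shift [-0.3357 -1.0099  0.0556] turn [ 0.0003  0.003  -0.0095] F [-0.2  0.4  0.3]
```

carry_out:
  commands:
    - [-0.34,-1.0,0.05,0,0,-0.01,1]
    - [-0.34,-1.0,0.05,0,0,-0.01,1]
    - [-0.34,-1.0,0.05,0,0,-0.01,1]
    - [-0.34,-1.0,0.05,0,0,-0.01,1]
    - [-0.34,-1.0,0.05,0,0,-0.01,1]
    - [-0.34,-1.0,0.05,0,0,-0.01,1]
    - [-0.34,-1.0,0.05,0,0,-0.01,1]
    - [-0.34,-1.0,0.05,0,0,-0.01,1]

```text
time_s: 3.0
eef_pos: [0.5725, -0.1218, 0.25]
tool_rot: [-0.068, 0.998, 0.0, -0.001]
force: [0.7, 1.1, 1.1]
grip_width: 0.0853
grip_force: 0.0
```

```bash
python3 - <<'E'
from h import *
st=robot.get_state(); im=robot.get_image("wrist"); W=cloud(im,st); save(im,"w1.png")
z=W[...,2]; C=im["color"].astype(int)
m=(z>.108)&(z<.135)&(C.max(-1)-C.min(-1)<40)&(np.hypot(W[...,0]-.57,W[...,1]+.128)<.07)
p=W[m]; u,s,vt=np.linalg.svd(p-p.mean(0),full_matrices=False); d=(p-p.mean(0))@vt[0]
print(m.sum(),p.mean(0),np.percentile(z[m],[50,95]),vt[0],d.min(),d.max(),"mid",p.mean(0)+vt[0]*(d.min()+d.max())/2)
t=p[p[:,2]>np.percentile(p[:,2],70)]; print("crest",t.mean(0))
goal([.570,-.128,.098])
E
```

```text
1458 [ 0.5680783  -0.12948213  0.12451782] [0.12492162 0.12663732] [0.99066954 0.13628173 0.00107268] -0.05547088899022019 0.04958299194829957 mid [ 0.56516182 -0.12988333  0.12451466]
crest [ 0.56794086 -0.12982459  0.12623785]
t 3.05 pos [ 0.5721 -0.1204  0.2504] shift [ 0.0072 -0.0185  0.381 ] turn [ 0.0016 -0.0026  0.0076] F [-0.4  0.1  0.5]
```

View pics/w1.png

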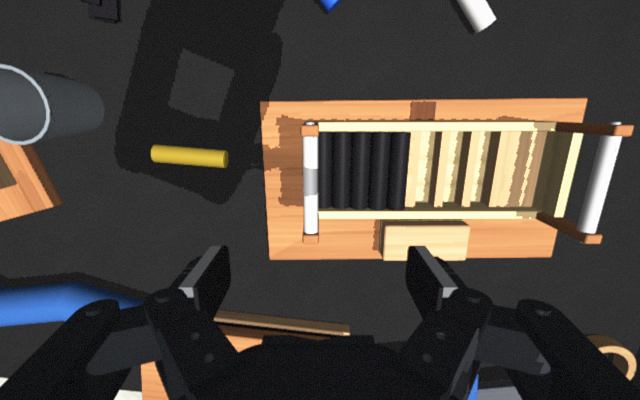

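The wrist view confirms the channel bar at (310,180), with the five rods next to it at columns 320-408, the empty pockets to their right, and the sander clear at (424,240). Next I descend around the bar.

carry_out:
  commands:
    - [0.011,-0.0216,0.08,0,0,0.007,1]
    - [0.011,-0.0216,0.18,0,0,0.007,1]
    - [0.011,-0.0216,0.28,0,0,0.007,1]
    - [0.011,-0.0216,0.34,0,0,0.007,1]
    - [0.011,-0.0216,0.37,0,0,0.007,1]
    - [0.011,-0.0216,0.381,0,0,0.007,1]
    - [0.011,-0.0216,0.381,0,0,0.007,1]
    - [0.011,-0.0216,0.381,0,0,0.007,1]

```text
time_s: 4.05
eef_pos: [0.5689, -0.1294, 0.0999]
tool_rot: [-0.067, 0.998, -0.0, 0.001]
force: [-0.7, -0.5, 0.4]
grip_width: 0.0856
grip_force: 0.0
```

```bash
python3 - <<'E'
from h import *
goal([.5685,-.1293,.098])
# pivot in tool frame at grasp (tool y along +board x if yaw=97.6; z down)
p=np.array([0,.282,.105-.019])  # bar->pivot (y .282, z .105 below bar); TCP is .019 below bar
for th in(5.7,):
  for k in range(1,9):
    for s in(1,-1):
      a=th*k/8*s; Q=R.from_rotvec([a,0,0],degrees=True)
      print(k,s,((p-Q.apply(p))/.4).round(4),round(a/30,4))
E
```

```text
t 4.05 pos [ 0.5689 -0.1294  0.0999] shift [0.0009 0.0004 0.0049] turn [-0.001   0.0024  0.0027] F [-0.7 -0.5  0.4]
1 1 [ 0.      0.0027 -0.0088] 0.0238
1 -1 [ 0.     -0.0026  0.0088] -0.0238
2 1 [ 0.      0.0056 -0.0175] 0.0475
2 -1 [ 0.     -0.0051  0.0176] -0.0475
3 1 [ 0.      0.0085 -0.0261] 0.0713
3 -1 [ 0.     -0.0075  0.0264] -0.0713
4 1 [ 0.      0.0116 -0.0348] 0.095
4 -1 [ 0.     -0.0098  0.0353] -0.095
5 1 [ 0.      0.0147 -0.0434] 0.1187
5 -1 [ 0.     -0.012   0.0442] -0.1187
6 1 [ 0.     0.018 -0.052] 0.1425
6 -1 [ 0.     -0.0141  0.0532] -0.1425
7 1 [ 0.      0.0214 -0.0605] 0.1662
7 -1 [ 0.     -0.016   0.0621] -0.1662
8 1 [ 0.      0.0248 -0.069 ] 0.19
8 -1 [ 0.     -0.0179  0.0711] -0.19
```

carry_out:
  commands:
    - [0,0,0.004,0,0,0,0.5]
    - [0,0,0.004,0,0,0,0.3]
    - [0,0,0.004,0,0,0,0.1]
    - [0,0,0.004,0,0,0,0]
    - [0,0,0.004,0,0,0,0]
    - [0,0,0.004,0,0,0,0]
    - [0,0,0.004,0,0,0,0]
    - [0,0,0.004,0,0,0,0]
  grip_force: 45

```text
time_s: 5.05
eef_pos: [0.5685, -0.1295, 0.0975]
tool_rot: [-0.067, 0.998, -0.0, 0.0]
force: [-1.2, -2.8, 2.2]
grip_width: 0.0123
grip_force: 44.0
```

carry_out:
  commands:
    - [0,0.0027,-0.0088,0.0238,0,0,0]
    - [0,0.0056,-0.0175,0.0475,0,0,0]
    - [0,0.0085,-0.0261,0.0713,0,0,0]
    - [0,0.0116,-0.0348,0.095,0,0,0]
    - [0,0.0147,-0.0434,0.1187,0,0,0]
    - [0,0.018,-0.052,0.1425,0,0,0]
    - [0,0.0214,-0.0605,0.1662,0,0,0]
    - [0,0.0248,-0.069,0.19,0,0,0]

```text
time_s: 6.05
eef_pos: [0.5671, -0.1193, 0.125]
tool_rot: [-0.067, 0.997, -0.05, 0.003]
force: [0.2, 0.8, -5.6]
grip_width: 0.0122
grip_force: 43.8
```

```bash
python3 - <<'E'
from h import *
st=robot.get_state(); print(st["force"],st["moment"],st["grip_width"],R.from_quat(st["tool_rot"]).as_matrix()[:,2])
im=robot.get_image("scene"); save(im,"l1.png")
cv2.imwrite("pics/l1c.png",cv2.resize(cv2.imread("pics/l1.png")[150:330,230:450],(660,540),interpolation=2))
E
```

```text
[ 0.24750309  0.78700078 -5.55203658] [ 0.12914687  0.0540448  -0.03567672] 0.012157822116558085 [ 0.01322507 -0.09898676 -0.99500086]
```

View pics/l1c.png

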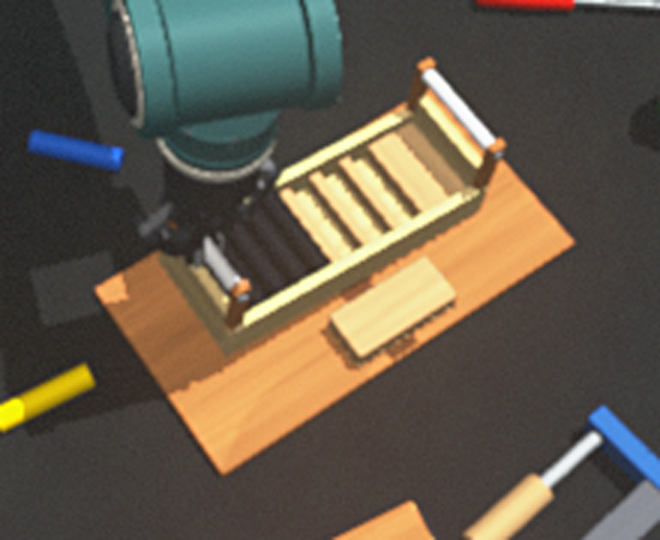

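The bar is gripped at crop pixel (225,265) and the channel end is up about 5.7 degrees. The rods are still in the channel, and the sander is untouched at (395,310). I keep lifting.

carry_out:
  commands:
    - [0,0.0027,-0.0088,0.0238,0,0,0]
    - [0,0.0056,-0.0175,0.0475,0,0,0]
    - [0,0.0085,-0.0261,0.0713,0,0,0]
    - [0,0.0116,-0.0348,0.095,0,0,0]
    - [0,0.0147,-0.0434,0.1187,0,0,0]
    - [0,0.018,-0.052,0.1425,0,0,0]
    - [0,0.0214,-0.0605,0.1662,0,0,0]
    - [0,0.0248,-0.069,0.19,0,0,0]

```text
time_s: 7.1
eef_pos: [0.5654, -0.1069, 0.1516]
tool_rot: [-0.067, 0.993, -0.099, 0.007]
force: [-0.4, 0.8, -6.8]
grip_width: 0.0123
grip_force: 43.9
```

carry_out:
  commands:
    - [0,0.0027,-0.0088,0.0238,0,0,0]
    - [0,0.0056,-0.0175,0.0475,0,0,0]
    - [0,0.0085,-0.0261,0.0713,0,0,0]
    - [0,0.0116,-0.0348,0.095,0,0,0]
    - [0,0.0147,-0.0434,0.1187,0,0,0]
    - [0,0.018,-0.052,0.1425,0,0,0]
    - [0,0.0214,-0.0605,0.1662,0,0,0]
    - [0,0.0248,-0.069,0.19,0,0,0]

```text
time_s: 8.1
eef_pos: [0.5634, -0.0919, 0.1767]
tool_rot: [-0.066, 0.987, -0.149, 0.01]
force: [-0.4, 2.1, -6.2]
grip_width: 0.0126
grip_force: 45.0
```

carry_out:
  commands:
    - [0,0.0027,-0.0088,0.0238,0,0,0]
    - [0,0.0056,-0.0175,0.0475,0,0,0]
    - [0,0.0085,-0.0261,0.0713,0,0,0]
    - [0,0.0116,-0.0348,0.095,0,0,0]
    - [0,0.0147,-0.0434,0.1187,0,0,0]
    - [0,0.018,-0.052,0.1425,0,0,0]
    - [0,0.0214,-0.0605,0.1662,0,0,0]
    - [0,0.0248,-0.069,0.19,0,0,0]

```text
time_s: 9.1
eef_pos: [0.561, -0.0745, 0.2001]
tool_rot: [-0.066, 0.978, -0.198, 0.013]
force: [-0.8, 0.5, -4.8]
grip_width: 0.0122
grip_force: 45.0
```

carry_out:
  commands:
    - [0,0.0027,-0.0088,0.0238,0,0,0]
    - [0,0.0056,-0.0175,0.0475,0,0,0]
    - [0,0.0085,-0.0261,0.0713,0,0,0]
    - [0,0.0116,-0.0348,0.095,0,0,0]
    - [0,0.0147,-0.0434,0.1187,0,0,0]
    - [0,0.018,-0.052,0.1425,0,0,0]
    - [0,0.0214,-0.0605,0.1662,0,0,0]
    - [0,0.0248,-0.069,0.19,0,0,0]

```text
time_s: 10.1
eef_pos: [0.5584, -0.0548, 0.2217]
tool_rot: [-0.065, 0.967, -0.246, 0.017]
force: [-0.5, -0.2, -5.1]
grip_width: 0.0124
grip_force: 45.0
```

carry_out:
  commands:
    - [0,0,0,0,0,0,0]
    - [0,0,0,0,0,0,0]
    - [0,0,0,0,0,0,0]
    - [0,0,0,0,0,0,0]
    - [0,0,0,0,0,0,0]
    - [0,0,0,0,0,0,0]

```text
time_s: 10.85
eef_pos: [0.5584, -0.055, 0.2215]
tool_rot: [-0.065, 0.967, -0.246, 0.016]
force: [0.2, -0.1, -4.9]
grip_width: 0.0125
grip_force: 45.0
```

```bash
python3 - <<'E'
from h import *
st=robot.get_state(); print(st["force"],st["moment"],st["grip_width"],R.from_quat(st["tool_rot"]).as_matrix()[:,2])
im=robot.get_image("scene"); save(im,"l2.png"); w=robot.get_image("wrist"); save(w,"l2w.png")
a=cv2.resize(cv2.imread("pics/l2.png")[150:310,260:420],(400,400),interpolation=2); b=cv2.resize(cv2.imread("pics/l2w.png"),(400,250))
c=np.zeros((400,800,3),np.uint8); c[:,:400]=a; c[:250,400:]=b; cv2.imwrite("pics/l2c.png",c)
E
```

```text
[ 0.24152172 -0.11220605 -4.85202661] [ 0.41761408  0.02793919 -0.0219474 ] 0.012494560369030157 [ 0.06375424 -0.47287677 -0.87881907]
```

View pics/l2c.png

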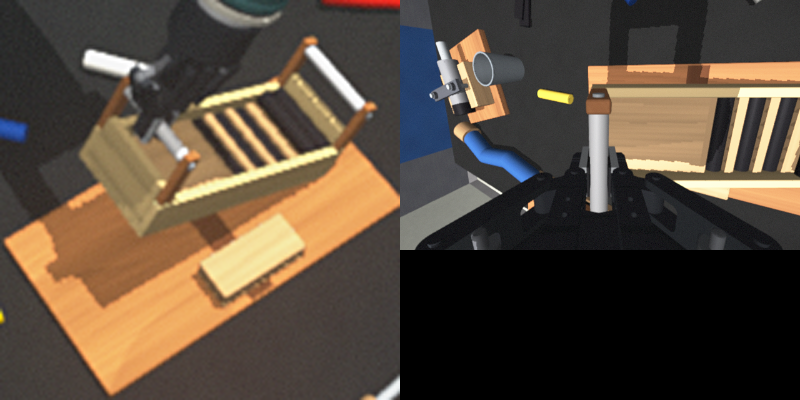

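The channel is empty in both views. Three rods sit in the pockets and two are at the run-out end, around (300,120) in the left crop. Next I lower the board.

carry_out:
  commands:
    - [0,-0.0026,0.0088,-0.0238,0,0,0]
    - [0,-0.0051,0.0176,-0.0475,0,0,0]
    - [0,-0.0075,0.0264,-0.0713,0,0,0]
    - [0,-0.0098,0.0353,-0.095,0,0,0]
    - [0,-0.012,0.0442,-0.1187,0,0,0]
    - [0,-0.0141,0.0532,-0.1425,0,0,0]
    - [0,-0.016,0.0621,-0.1662,0,0,0]
    - [0,-0.0179,0.0711,-0.19,0,0,0]

```text
time_s: 11.95
eef_pos: [0.5611, -0.0748, 0.1997]
tool_rot: [-0.066, 0.978, -0.197, 0.013]
force: [1.3, -0.3, -4.6]
grip_width: 0.0121
grip_force: 45.0
```

carry_out:
  commands:
    - [0,-0.0026,0.0088,-0.0238,0,0,0]
    - [0,-0.0051,0.0176,-0.0475,0,0,0]
    - [0,-0.0075,0.0264,-0.0713,0,0,0]
    - [0,-0.0098,0.0353,-0.095,0,0,0]
    - [0,-0.012,0.0442,-0.1187,0,0,0]
    - [0,-0.0141,0.0532,-0.1425,0,0,0]
    - [0,-0.016,0.0621,-0.1662,0,0,0]
    - [0,-0.0179,0.0711,-0.19,0,0,0]

```text
time_s: 12.95
eef_pos: [0.5634, -0.0922, 0.1763]
tool_rot: [-0.066, 0.987, -0.148, 0.01]
force: [-0.4, 1.4, -6.5]
grip_width: 0.0122
grip_force: 45.0
```

carry_out:
  commands:
    - [0,-0.0026,0.0088,-0.0238,0,0,0]
    - [0,-0.0051,0.0176,-0.0475,0,0,0]
    - [0,-0.0075,0.0264,-0.0713,0,0,0]
    - [0,-0.0098,0.0353,-0.095,0,0,0]
    - [0,-0.012,0.0442,-0.1187,0,0,0]
    - [0,-0.0141,0.0532,-0.1425,0,0,0]
    - [0,-0.016,0.0621,-0.1662,0,0,0]
    - [0,-0.0179,0.0711,-0.19,0,0,0]

```text
time_s: 13.95
eef_pos: [0.5655, -0.1073, 0.1512]
tool_rot: [-0.067, 0.993, -0.099, 0.007]
force: [-0.8, 3.0, -5.5]
grip_width: 0.0123
grip_force: 44.9
```

carry_out:
  commands:
    - [0,-0.0026,0.0088,-0.0238,0,0,0]
    - [0,-0.0051,0.0176,-0.0475,0,0,0]
    - [0,-0.0075,0.0264,-0.0713,0,0,0]
    - [0,-0.0098,0.0353,-0.095,0,0,0]
    - [0,-0.012,0.0442,-0.1187,0,0,0]
    - [0,-0.0141,0.0532,-0.1425,0,0,0]
    - [0,-0.016,0.0621,-0.1662,0,0,0]
    - [0,-0.0179,0.0711,-0.19,0,0,0]

```text
time_s: 14.95
eef_pos: [0.5672, -0.1198, 0.1248]
tool_rot: [-0.067, 0.997, -0.049, 0.003]
force: [0.4, 2.7, -5.3]
grip_width: 0.0126
grip_force: 44.9
```

carry_out:
  commands:
    - [0,-0.0026,0.0088,-0.0238,0,0,0]
    - [0,-0.0051,0.0176,-0.0475,0,0,0]
    - [0,-0.0075,0.0264,-0.0713,0,0,0]
    - [0,-0.0098,0.0353,-0.095,0,0,0]
    - [0,-0.012,0.0442,-0.1187,0,0,0]
    - [0,-0.0141,0.0532,-0.1425,0,0,0]
    - [0,-0.016,0.0621,-0.1662,0,0,0]
    - [0,-0.0179,0.0711,-0.19,0,0,0]

```text
time_s: 15.95
eef_pos: [0.5685, -0.1296, 0.0974]
tool_rot: [-0.067, 0.998, 0.0, 0.0]
force: [-9.4, 10.8, 26.4]
grip_width: 0.0123
grip_force: 48.2
```

carry_out:
  commands:
    - [0,0,-0.0015,0,0,0,0]
    - [0,0,-0.0015,0,0,0,0.6]
    - [0,0,-0.0015,0,0,0,0.6]
    - [0,0,-0.0015,0,0,0,0.6]
    - [0,0,-0.0015,0,0,0,1]
    - [0,0,-0.06,0,0,0,1]
    - [0,0,-0.2,0,0,0,1]
    - [0,0,-0.3,0,0,0,1]

```text
time_s: 16.95
eef_pos: [0.5686, -0.1296, 0.2198]
tool_rot: [-0.067, 0.998, -0.0, 0.001]
force: [0.3, -0.0, -0.5]
grip_width: 0.0853
grip_force: 0.0
```

```bash
cat >> h.py <<'E'
def bars(im,st=None):
    W=cloud(im,st); z=W[...,2]; C=im["color"].astype(int)
    for B in(CH,RU):
        m=(z>.108)&(z<.135)&(C.max(-1)-C.min(-1)<40)&(np.hypot(W[...,0]-B[0],W[...,1]-B[1])<.07)
        if m.sum()<10: print("none"); continue
        p=W[m]; vt=np.linalg.svd(p-p.mean(0),full_matrices=False)[2]; print(m.sum(),p.mean(0).round(4),vt[0].round(3))
E
python3 - <<'E'
from h import *
bars(robot.get_image("scene"))
st=robot.get_state(); bars(robot.get_image("wrist"),st)
goal([.534,.141,.25])
E
```

```text
189 [ 0.5725 -0.1299  0.1225] [0.99  0.138 0.011]
167 [0.5346 0.1405 0.1223] [0.99  0.143 0.007]
1685 [ 0.5672 -0.1303  0.1246] [0.991 0.136 0.005]
2127 [0.5437 0.1376 0.1212] [0.987 0.155 0.047]
t 17.05 pos [ 0.5698 -0.1299  0.2227] shift [-0.0023  0.6829 -0.0701] turn [-0.0053  0.0122  0.0028] F [ 0.7  1.3 -0. ]
```

carry_out:
  commands:
    - [0,0.15,-0.06,0,0,0,1]
    - [0,0.3,-0.06,0,0,0,1]
    - [0,0.45,-0.06,0,0,0,1]
    - [0,0.58,-0.06,0,0,0,1]
    - [0,0.65,-0.06,0,0,0,1]
    - [0,0.68,-0.06,0,0,0,1]
    - [0,0.68,-0.06,0,0,0,1]
    - [0,0.68,-0.06,0,0,0,1]

```text
time_s: 18.05
eef_pos: [0.5323, 0.1391, 0.2412]
tool_rot: [-0.067, 0.998, -0.0, -0.0]
force: [0.2, -1.3, 0.7]
grip_width: 0.0854
grip_force: 0.0
```

```bash
python3 - <<'E'
from h import *
st=robot.get_state(); im=robot.get_image("wrist"); bars(im,st); save(im,"w2.png")
goal([.533,.141,.098])
E
```

```text
2204 [ 0.5672 -0.1264  0.1226] [ 0.991  0.136 -0.001]
1508 [0.5304 0.141  0.1246] [ 0.99   0.139 -0.002]
t 18.1 pos [0.5323 0.139  0.2412] shift [-0.0023  0.0047  0.3581] turn [-0.0003 -0.0003  0.0005] F [-0.5  0.4  0. ]
```

View pics/w2.png

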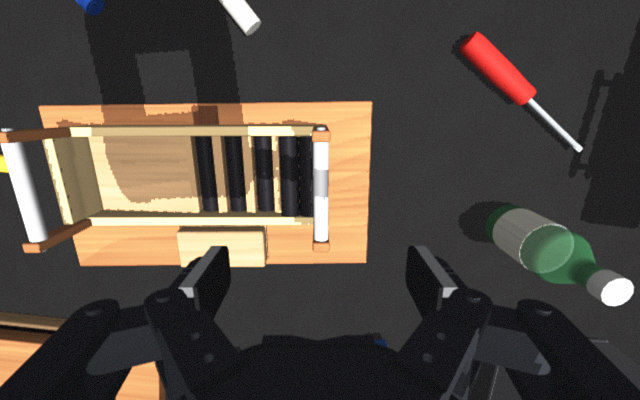

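The three rods are in the pockets at columns 205, 235 and 264, and the two surplus rods are in the run-out at 288 and 306. The run-out bar is at (320,185). Next I descend and grasp it.

carry_out:
  commands:
    - [0,0.005,0.08,0,0,0,1]
    - [0,0.005,0.18,0,0,0,1]
    - [0,0.005,0.27,0,0,0,1]
    - [0,0.005,0.33,0,0,0,1]
    - [0,0.005,0.35,0,0,0,1]
    - [0,0.005,0.357,0,0,0,1]
    - [0,0.005,0.357,0,0,0,0.5]
    - [0,0.005,0.357,0,0,0,0.4]

```text
time_s: 19.1
eef_pos: [0.5322, 0.1421, 0.0995]
tool_rot: [-0.067, 0.998, 0.0, 0.001]
force: [-0.0, 0.1, 0.1]
grip_width: 0.0513
grip_force: 0.0
```

carry_out:
  commands:
    - [0,0,0,0,0,0,0.2]
    - [0,0,0,0,0,0,0.1]
    - [0,0,0,0,0,0,0]
    - [0,0,0,0,0,0,0]
    - [0,0,0,0,0,0,0]
    - [0,0,0,0,0,0,0]
  grip_force: 45

```text
time_s: 19.85
eef_pos: [0.532, 0.1419, 0.099]
tool_rot: [-0.067, 0.998, -0.0, 0.0]
force: [-1.4, -2.2, 6.0]
grip_width: 0.0124
grip_force: 43.9
```

```bash
python3 - <<'E'
from h import *
goal([.533,.141,.098])
p=np.array([0,-.282,.086]); v=[]
for s in(-1,1):
  for k in range(1,9):
    a=s*5.7*k/8; Q=R.from_rotvec([a,0,0],degrees=True); print(((p-Q.apply(p))/.4).round(4),round(a/30,4))
E
```

```text
t 19.85 pos [0.532  0.1419 0.099 ] shift [-0.0021 -0.0026  0.0025] turn [-0.0004  0.0009  0.0026] F [-1.4 -2.2  6. ]
[ 0.     -0.0027 -0.0088] -0.0238
[ 0.     -0.0056 -0.0175] -0.0475
[ 0.     -0.0085 -0.0261] -0.0713
[ 0.     -0.0116 -0.0348] -0.095
[ 0.     -0.0147 -0.0434] -0.1187
[ 0.    -0.018 -0.052] -0.1425
[ 0.     -0.0214 -0.0605] -0.1662
[ 0.     -0.0248 -0.069 ] -0.19
[0.     0.0026 0.0088] 0.0238
[0.     0.0051 0.0176] 0.0475
[0.     0.0075 0.0264] 0.0713
[0.     0.0098 0.0353] 0.095
[0.     0.012  0.0442] 0.1187
[0.     0.0141 0.0532] 0.1425
[0.     0.016  0.0621] 0.1662
[0.     0.0179 0.0711] 0.19
```

carry_out:
  commands:
    - [0,-0.0027,-0.0088,-0.0238,0,0,0]
    - [0,-0.0056,-0.0175,-0.0475,0,0,0]
    - [0,-0.0085,-0.0261,-0.0713,0,0,0]
    - [0,-0.0116,-0.0348,-0.095,0,0,0]
    - [0,-0.0147,-0.0434,-0.1187,0,0,0]
    - [0,-0.018,-0.052,-0.1425,0,0,0]
    - [0,-0.0214,-0.0605,-0.1662,0,0,0]
    - [0,-0.0248,-0.069,-0.19,0,0,0]

```text
time_s: 20.85
eef_pos: [0.5332, 0.132, 0.1264]
tool_rot: [-0.067, 0.997, 0.05, -0.003]
force: [-0.2, 0.8, -6.3]
grip_width: 0.0123
grip_force: 43.9
```

carry_out:
  commands:
    - [0,-0.0027,-0.0088,-0.0238,0,0,0]
    - [0,-0.0056,-0.0175,-0.0475,0,0,0]
    - [0,-0.0085,-0.0261,-0.0713,0,0,0]
    - [0,-0.0116,-0.0348,-0.095,0,0,0]
    - [0,-0.0147,-0.0434,-0.1187,0,0,0]
    - [0,-0.018,-0.052,-0.1425,0,0,0]
    - [0,-0.0214,-0.0605,-0.1662,0,0,0]
    - [0,-0.0248,-0.069,-0.19,0,0,0]

```text
time_s: 21.85
eef_pos: [0.5349, 0.1195, 0.1528]
tool_rot: [-0.067, 0.993, 0.099, -0.007]
force: [-0.0, -1.8, -5.8]
grip_width: 0.0122
grip_force: 44.4
```

carry_out:
  commands:
    - [0,-0.0027,-0.0088,-0.0238,0,0,0]
    - [0,-0.0056,-0.0175,-0.0475,0,0,0]
    - [0,-0.0085,-0.0261,-0.0713,0,0,0]
    - [0,-0.0116,-0.0348,-0.095,0,0,0]
    - [0,-0.0147,-0.0434,-0.1187,0,0,0]
    - [0,-0.018,-0.052,-0.1425,0,0,0]
    - [0,-0.0214,-0.0605,-0.1662,0,0,0]
    - [0,-0.0248,-0.069,-0.19,0,0,0]

```text
time_s: 22.85
eef_pos: [0.5369, 0.1045, 0.178]
tool_rot: [-0.066, 0.987, 0.149, -0.01]
force: [0.3, -0.4, -6.7]
grip_width: 0.0124
grip_force: 44.5
```

carry_out:
  commands:
    - [0,-0.0027,-0.0088,-0.0238,0,0,0]
    - [0,-0.0056,-0.0175,-0.0475,0,0,0]
    - [0,-0.0085,-0.0261,-0.0713,0,0,0]
    - [0,-0.0116,-0.0348,-0.095,0,0,0]
    - [0,-0.0147,-0.0434,-0.1187,0,0,0]
    - [0,-0.018,-0.052,-0.1425,0,0,0]
    - [0,-0.0214,-0.0605,-0.1662,0,0,0]
    - [0,-0.0248,-0.069,-0.19,0,0,0]

```text
time_s: 23.85
eef_pos: [0.5393, 0.087, 0.2014]
tool_rot: [-0.066, 0.978, 0.198, -0.013]
force: [-0.2, -2.0, -6.4]
grip_width: 0.0123
grip_force: 44.5
```

carry_out:
  commands:
    - [0,-0.0027,-0.0088,-0.0238,0,0,0]
    - [0,-0.0056,-0.0175,-0.0475,0,0,0]
    - [0,-0.0085,-0.0261,-0.0713,0,0,0]
    - [0,-0.0116,-0.0348,-0.095,0,0,0]
    - [0,-0.0147,-0.0434,-0.1187,0,0,0]
    - [0,-0.018,-0.052,-0.1425,0,0,0]
    - [0,-0.0214,-0.0605,-0.1662,0,0,0]
    - [0,-0.0248,-0.069,-0.19,0,0,0]

```text
time_s: 24.85
eef_pos: [0.5419, 0.0674, 0.223]
tool_rot: [-0.065, 0.967, 0.246, -0.017]
force: [0.3, -1.1, -6.6]
grip_width: 0.0125
grip_force: 44.5
```

carry_out:
  commands:
    - [0,0,0,0,0,0,0]
    - [0,0,0,0,0,0,0]
    - [0,0,0,0,0,0,0]
    - [0,0,0,0,0,0,0]
    - [0,0,0,0,0,0,0]
    - [0,0,0,0,0,0,0]
    - [0,0,0,0,0,0,0]
    - [0,0,0,0,0,0,0]

```text
time_s: 25.85
eef_pos: [0.5419, 0.0676, 0.2228]
tool_rot: [-0.065, 0.967, 0.246, -0.017]
force: [-0.4, -2.3, -7.2]
grip_width: 0.0125
grip_force: 44.5
```

```bash
python3 - <<'E'
from h import *
im=robot.get_image("scene"); save(im,"l3.png"); w=robot.get_image("wrist"); save(w,"l3w.png")
a=cv2.resize(cv2.imread("pics/l3.png")[150:310,260:420],(400,400),interpolation=2); b=cv2.resize(cv2.imread("pics/l3w.png"),(400,250))
c=np.zeros((400,800,3),np.uint8); c[:,:400]=a; c[:250,400:]=b; cv2.imwrite("pics/l3c.png",c)
E
```

```text
(no output)
```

View pics/l3c.png

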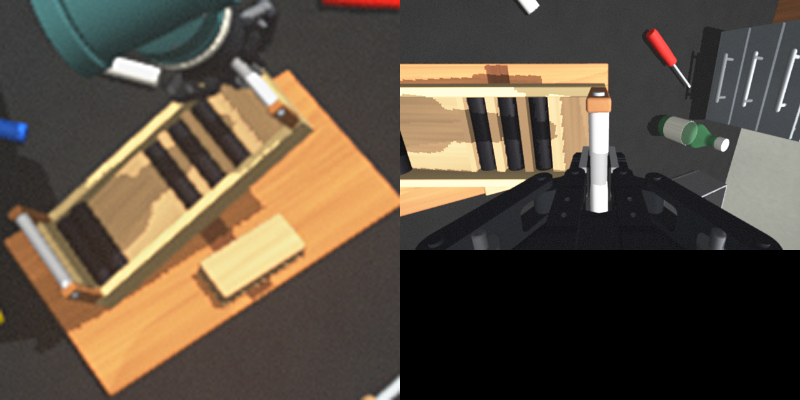

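The two surplus rods are back in the channel end at about (90,245), and three remain in the pockets at (175,175), (195,150) and (220,130). I lower the board and stop slightly high before letting go.

carry_out:
  commands:
    - [0,0.0026,0.0088,0.0238,0,0,0]
    - [0,0.0051,0.0176,0.0475,0,0,0]
    - [0,0.0075,0.0264,0.0713,0,0,0]
    - [0,0.0098,0.0353,0.095,0,0,0]
    - [0,0.012,0.0442,0.1187,0,0,0]
    - [0,0.0141,0.0532,0.1425,0,0,0]
    - [0,0.016,0.0621,0.1662,0,0,0]
    - [0,0.0179,0.0711,0.19,0,0,0]

```text
time_s: 26.95
eef_pos: [0.5392, 0.0874, 0.2011]
tool_rot: [-0.066, 0.978, 0.197, -0.013]
force: [0.4, -0.9, -6.7]
grip_width: 0.0125
grip_force: 44.6
```

carry_out:
  commands:
    - [0,0.0026,0.0088,0.0238,0,0,0]
    - [0,0.0051,0.0176,0.0475,0,0,0]
    - [0,0.0075,0.0264,0.0713,0,0,0]
    - [0,0.0098,0.0353,0.095,0,0,0]
    - [0,0.012,0.0442,0.1187,0,0,0]
    - [0,0.0141,0.0532,0.1425,0,0,0]
    - [0,0.016,0.0621,0.1662,0,0,0]
    - [0,0.0179,0.0711,0.19,0,0,0]

```text
time_s: 27.95
eef_pos: [0.5369, 0.1049, 0.1777]
tool_rot: [-0.066, 0.987, 0.148, -0.01]
force: [-0.3, 1.8, -4.7]
grip_width: 0.0122
grip_force: 44.6
```

carry_out:
  commands:
    - [0,0.0026,0.0088,0.0238,0,0,0]
    - [0,0.0051,0.0176,0.0475,0,0,0]
    - [0,0.0075,0.0264,0.0713,0,0,0]
    - [0,0.0098,0.0353,0.095,0,0,0]
    - [0,0.012,0.0442,0.1187,0,0,0]
    - [0,0.0141,0.0532,0.1425,0,0,0]
    - [0,0.016,0.0621,0.1662,0,0,0]
    - [0,0.0179,0.0711,0.19,0,0,0]

```text
time_s: 28.95
eef_pos: [0.5348, 0.12, 0.1526]
tool_rot: [-0.067, 0.993, 0.099, -0.007]
force: [-1.3, 1.8, -3.3]
grip_width: 0.0125
grip_force: 44.7
```

carry_out:
  commands:
    - [0,0.0026,0.0088,0.0238,0,0,0]
    - [0,0.0051,0.0176,0.0475,0,0,0]
    - [0,0.0075,0.0264,0.0713,0,0,0]
    - [0,0.0098,0.0353,0.095,0,0,0]
    - [0,0.012,0.0442,0.1187,0,0,0]
    - [0,0.0141,0.0532,0.1425,0,0,0]
    - [0,0.016,0.0621,0.1662,0,0,0]
    - [0,0.0179,0.0711,0.19,0,0,0]

```text
time_s: 29.95
eef_pos: [0.5332, 0.1324, 0.126]
tool_rot: [-0.067, 0.997, 0.049, -0.003]
force: [-1.1, 2.9, -3.1]
grip_width: 0.0127
grip_force: 44.8
```

carry_out:
  commands:
    - [0,0.0026,0.0088,0.0238,0,0,0]
    - [0,0.0051,0.0176,0.0475,0,0,0]
    - [0,0.0075,0.0264,0.0713,0,0,0]
    - [0,0.0098,0.0353,0.095,0,0,0]
    - [0,0.012,0.0442,0.1187,0,0,0]
    - [0,0.0141,0.0532,0.1425,0,0,0]
    - [0,0.016,0.0621,0.1662,0,0,0]
    - [0,0.0178,0.07,0.188,0,0,0]

```text
time_s: 30.95
eef_pos: [0.5319, 0.142, 0.0989]
tool_rot: [-0.067, 0.998, 0.0, 0.0]
force: [-5.1, -3.7, 26.1]
grip_width: 0.0123
grip_force: 48.4
```

carry_out:
  commands:
    - [0,0,0,0,0,0,0]
    - [0,0,0,0,0,0,0.6]
    - [0,0,0,0,0,0,0.6]
    - [0,0,0,0,0,0,0.6]
    - [0,0,0,0,0,0,1]
    - [0,0,-0.06,0,0,0,1]
    - [0,0,-0.2,0,0,0,1]
    - [0,0,-0.3,0,0,0,1]

```text
time_s: 31.95
eef_pos: [0.532, 0.1419, 0.2215]
tool_rot: [-0.067, 0.998, 0.001, 0.001]
force: [0.6, 0.7, -0.2]
grip_width: 0.0854
grip_force: 0.0
```

carry_out:
  commands:
    - [0,0,-0.1,0,0,0,1]
    - [0,0,-0.1,0,0,0,1]
    - [0,0,-0.1,0,0,0,1]
    - [0,0,-0.1,0,0,0,1]

```text
time_s: 32.45
eef_pos: [0.5315, 0.1418, 0.2577]
tool_rot: [-0.067, 0.998, 0.0, -0.001]
force: [0.5, -0.1, -0.5]
grip_width: 0.0854
grip_force: 0.0
```

```bash
python3 - <<'E'
from h import *
st=robot.get_state(); w=robot.get_image("wrist"); save(w,"f.png"); bars(w,st); bars(robot.get_image("scene")); print(st["time_s"])
E
```

```text
1928 [ 0.5671 -0.1261  0.1227] [ 0.991  0.135 -0.001]
1329 [0.5306 0.1416 0.1247] [0.991 0.137 0.004]
194 [ 0.5735 -0.1292  0.1226] [0.989 0.147 0.001]
165 [0.5352 0.1407 0.1222] [0.989 0.145 0.014]
32.45
```

View pics/f.png

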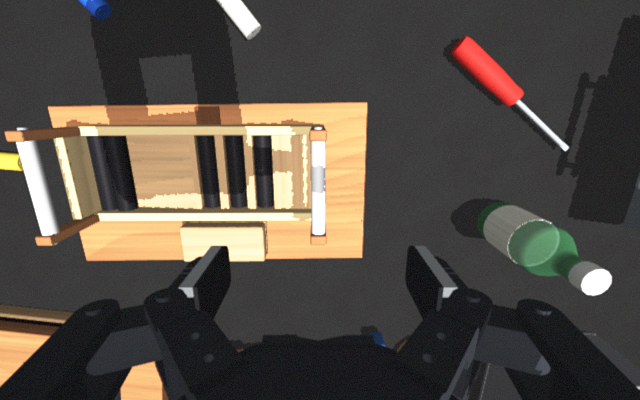

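The board stands flat, and its bars are where they were before to within about 1 mm. There are three rods in the pockets (columns 206, 235, 263) and two in the channel (100, 122). The gripper is clear, so I hand in.

```bash
python3 -c "
from bench import robot
print(robot.close_job())"
```

```text
the job is handed in; nothing more can be done
None
```

The job is handed in at about 32.5 s of the 67 s limit: three rods are in the pockets and two in the channel, and the board is flat where it stood and released. The last pictures show the sander and the other things in view undisturbed.

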